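# Unlock the test box and hang the board carrier on the hook

### The arm

A 6-joint arm with a two-finger parallel gripper is mounted at the origin on the work surface. World frame = base frame: x ahead of the robot, y to its left, z up, the work surface at z = 0. Lengths are in m, angles in degrees, forces in N, time in s.
With the tool pointing down it reaches from about 0.375 to 0.9 m from the base axis. Payload 3.1 kg.
Tool frame: the origin (TCP) lies at the very end of the fingers, on their centre line; the grasp point (between the pads) lies 19 mm behind it; z points along the fingers, y is the line along which they close (so a half turn about z gives the same grasp; the last joint's range is limited). The gripper opens to 87 mm and grips with 3 to 60 N. Pads are 19 mm wide; open, the fingers measure 117 mm over their backs; the gripper's body (75 mm by 190 mm) begins 51 mm behind the grasp point.
Start: joints at [62.939, 30.224, 82.088, -0, 67.689, -10.227], TCP at [0.181, 0.598, 0.223] pointing down, gripper open.
Joint ranges: [-176.69, 176.69], [-43.24, 126.21], [12.49, 139.97], [-82, 262], [0, 151.66], [-163.58, 163.58]. Speed limits (degrees/s): [159.86, 159.86, 180, 180, 180, 180].

### API

Orientations are given as a 3x3 rotation matrix whose columns are the frame's x, y, z axes.
In Python, from rig import bot gives the robot as it stands.
- The arm moves only by the tool move_arm, never from a script. Its argument "increments" is a list of rows, each an object with "xyz": the shift along the tool's x, y, z in mm, a list of three; "roll": the turn about the tool's z in rad; "grip": the opening in per cent of the stroke, from 0 (shut) to 100 (fully open). A call has 1 to 5 rows; each row shifts and turns the commanded pose from where the row before left it, along the tool's axes as they then stand; what a row does not reach is not made up. A row lasts 1/12 s, in which the tool goes at most 41.7 mm and 7.16 degrees, less where a joint would pass 70% of its speed; a pose out of reach is approached as far as the arm can. A call is refused whole if a number of a shift passes 41.7 or a number of a turn 0.125, either way. A call with a gripper value outside its range is refused whole. The fingers move at their own pace and stop on an object; the grip force is fixed at half the most. Time passes only in rows, so rows that do not move let the fingers close. It gives the time, the measured TCP pose, the force, the opening and the grip force at its end, in the units of the state.
- bot.read_state(): the state, without advancing time (a new reading comes with each control period).
- bot.capture(name): name is "scene" or "top" or "wrist"; returns (picture, depth): 480x640x3 uint8, red, green, blue; 480x640 float32, m along the optical axis (not along the pixel's ray), 0 where there is no reading.
- bot.camera_model(name): a dict with "intrinsics" (3x3 intrinsics, pixels), "rvec" (rotation vector, rad) and "tvec" (3), from world to camera coordinates, as OpenCV has them; the wrist camera has in their place "tool_from_camera" (4x4, takes a point from camera to tool coordinates, whose origin is the TCP and whose axes are the flange's). Camera axes: x right, y down, z forward; pixel columns grow to the right and rows downward; lengths in m; the calibration is good to about 2 mm. A picture is of the moment at which its call begins: read the wrist's pose just before it. camera_model takes no time and is no camera call.
- bot.hand_in(): hands the job in; it is judged then, once.
Trained networks look in the newest picture that a camera, given by its name, has taken for a name from the list of things; names that differ only in an ending like _2 or _b are one class to them, and where a whole thing is asked for, a point or a joint stands for the part that bears it (a point fixed in the world has none). Each returns a list of dicts, best first, with "conf" (0 to 1); they miss things now and then, are a little off and sometimes report something else, mostly with a low value. They report only what shows in the picture. A call takes as long as a camera call. They do not tell look-alikes from the thing itself.
- bot.spot_in(label, camera): "at" ([x, y, z] in m, in the coordinates of the camera as it stood for that picture, good to about 4 mm: the middle of the surface that is visible of it).
- bot.trace(label, camera): "mask" (480x640 bool, what is visible of it).
The state is a dict: "time_s": time; "joint_positions": joint angles; "qvel": joint speeds; "tau": joint torques, N m; "position": TCP position; "tcp_rot": TCP orientation; "force": force on the tool from outside, world axes, zero at the start; "moment": the same for the moment, N m; "opening": opening from 0.0 (shut) to 1.0 (fully open); "grasp_force": force on a finger pad.
Only numpy, scipy, OpenCV 4.12 (cv2) and the standard library are available. Lean on these libraries where they do the work, as an engineer would, in place of code of your own. Each camera call takes 0.05 s, during which the arm holds its last target. There are 200 camera calls.

### The job

The boards in the test box are done: turn the cam knob on its clear lid a full quarter turn to unlock it, then swing the lid up until it stands upright. Take out the board carrier by its loop handle, keep it upright, and hang it gently by that handle on the hook of the stand, leaving the lid open. Do not disturb the other things on the bench.

Things in the scene. Friction and masses are not known exactly. Their poses are not given: they have to be found in the camera images.
- box: (All sizes and offsets here are in mm.) Open-topped grey plastic test box, fixed to the bench, 180 (x) x 190 (y) x 125 mm high, walls and floor 5 thick. Origin: centre of the underside; z up; its own -x is the front, where the lid opens; the lid is hinged along the rear (+x) rim.
- lid (a joint): Hinge of the box's clear lid (180 x 190 x 5 mm, its top 5 mm above the box's rim, about 0.3 kg): 0 shut, grows as the front edge swings up and back, 1.57 upright, 1.9 the stop. The hinge is stiff and holds the lid at any angle; lifting at the tab takes about 4 N. It cannot be lifted while the cam is locked.
- lid_hinge (a point): Middle of the lid's hinge line, in the height of the box's rim (125 above the bench), at the rear (+x in the box's frame, 90 from the box's centre); the line runs along the box's y. The axes turn with the lid.
- lid_tab (a point): Grip point of the aluminium pull tab at the middle of the lid's front edge, 208 mm from the hinge. Tab: 40 wide (along the box's y), 8 thick, sticking out 42: free end 14 beyond this point, lid edge 28 behind. Can be pinched by its two sides from above and led round the hinge with the gripper still pointing down, the tab turning between the fingers. Axes turn with the lid; shut: x to the hinge, z up.
- cam (a joint): Quarter-turn cam knob on the lid: 0 locked (knob bar points front to back, along the box's x), grows counter-clockwise seen from above to the stop at 1.57, unlocked (bar across, along the box's y). It may start a little off 0. Friction about 0.05 N m, stays where left.
- cam_grip (a point): On the cam's axis at mid-height of the black knob bar: 46 mm long, 10 thick, 22 high (from 4 to 26 above the lid's top). This point is 16 above the lid's top and 68 ahead of (-x from) the box's centre. Its x axis points along the bar and turns with it.
- carrier: Loose board carrier standing in the box: aluminium tray 64 (x) x 90 (y) mm, clear end cheeks and two upright green circuit boards up to 50 high, with a rigid flat loop handle rising from the middle, 110 high overall; 0.2 to 0.4 kg. Origin: centre of the underside; z up; the loop lies in its y-z plane, so a hook passes through it along x, either way round.
- carrier_bar (a point): Middle of the round top bar (8 mm diameter) of the carrier's loop handle, 106 above its underside. The loop: 56 wide outside (along carrier y), 42 inside, two flat uprights 12 (x) x 7 (y) running straight down; 52 clear between the bar and the cheeks' tops. Can be gripped across both uprights, closing along the carrier's y, so that the loop stays free for the hook.
- stand: Hook stand, fixed to the bench: dark steel base 140 x 140 x 12 mm, post (14 diameter) at its own x = +85, one round steel hook (8 diameter) that points to its own -x. Origin: on the bench beneath the hook's seat; z up.
- hook_seat (a point): Lowest point of the hook, on its centre line, 200 mm above the bench. From here the arm climbs 16 to the post 85 behind (+x), runs 20 forward (-x) rising 3, then turns up to the tip at 30 forward and 22 higher (centre lines; add 4 for the bar's surface). Same axes as the stand. A carrier hanging here has its bar's middle about 8 above this point.
- bottle: Blue bottle, 66 mm diameter, 190 mm high; bystander. Origin: centre of the underside.
- tape: Roll of tape lying flat, 90 mm diameter, 20 mm high; bystander. Origin: centre of the underside.
- screwdriver: Screwdriver lying on the bench; bystander.
- module: White meter module with display and keys, 70 x 100 x 32 mm; bystander. Origin: centre of the underside.
Not all that is in view belongs to the job. Leave any brown or yellow look-alike of the stand alone.

How it is judged:
By the outcome, as a careful person would: the job done as asked, in the order asked, and still so for the second after the job is handed in, with the robot touching nothing.
It also fails if it takes over 70 s, if anything falls off the work surface, if the arm or the gripper's body presses on something with over 40 N, if the wrist force passes 120 N, or if a joint passes its speed limit or range.

## Working session

There is one attempt and no reset: what is moved stays moved. The work goes in short steps, Python scripts to look and compute and a tool call to move; the robot and the scene stay as the last step left them, time stands still between calls to the robot, and variables do not carry over. Pictures are saved under pics/ and viewed, at most 10 in all, crops included, and the job is handed in when it is done.

Besides the shell and the picture viewer there is one more tool, called after "Call:" by a JSON object that holds its "method" and its "body". move_arm: Moves the arm, as the interface text tells. Its arguments: {"type":"object","properties":{"increments":{"type":"array"}},"required":["increments"]}

```bash
mkdir -p pics; ls; cat > h.py <<'E'
import numpy as np, cv2
from rig import bot
def cam2w(name, p, st=None):
    m=bot.camera_model(name)
    p=np.asarray(p,float)
    if 'rvec' in m:
        R=cv2.Rodrigues(np.array(m['rvec'],float))[0]
        return (p-np.array(m['tvec']).ravel())@R
    T=np.array(m['tool_from_camera']); q=p@T[:3,:3].T+T[:3,3]
    return q@np.array(st['tcp_rot']).T+np.array(st['position'])
def cloud(name,d,mask,st=None):
    K=np.array(bot.camera_model(name)['intrinsics'])
    v,u=np.nonzero(mask&(d>0)); z=d[v,u]
    return cam2w(name,np.c_[(u-K[0,2])*z/K[0,0],(v-K[1,2])*z/K[1,1],z],st)
def save(n,im): cv2.imwrite('pics/'+n+'.png',im[...,::-1])
E
python3 - <<'E'
from h import *
np.set_printoptions(precision=4,suppress=True)
s=bot.read_state(); print(s['tcp_rot'],s['position'],s['opening'])
I=[]
for c in('scene','top'):
    im,d=bot.capture(c); I.append(im); np.save(c+'.npy',d)
    for l in('box','lid_tab','cam_grip','carrier','carrier_bar','stand','hook_seat','bottle','tape','module','screwdriver'):
        for r in bot.spot_in(l,c)[:3]: print(c,l,round(r['conf'],2),cam2w(c,r['at']))
save('scene',I[0]);save('top',I[1])
E
```

```text
pics
[[-0.9571  0.2896 -0.001 ]
 [ 0.2896  0.9571 -0.002 ]
 [ 0.0004 -0.0022 -1.    ]] [0.1806 0.5976 0.2216] 1.0006416368149755
scene box 0.84 [0.6295 0.2048 0.1287]
scene lid_tab 0.73 [0.5518 0.2109 0.1292]
scene stand 0.98 [ 0.6982 -0.4598  0.0132]
scene stand 0.85 [ 0.3303 -0.3767  0.0116]
scene stand 0.65 [ 0.591  -0.2075  0.014 ]
scene hook_seat 0.79 [ 0.6986 -0.4597  0.0185]
scene hook_seat 0.7 [ 0.5941 -0.2067  0.0108]
scene hook_seat 0.6 [ 0.8328 -0.2114  0.0112]
scene bottle 0.91 [0.7894 0.0285 0.1   ]
scene tape 0.31 [ 0.5995 -0.2104  0.0124]
scene module 0.94 [ 0.5119 -0.5055  0.0308]
scene screwdriver 0.7 [0.4158 0.4867 0.023 ]
top box 0.88 [0.5393 0.2064 0.1306]
top lid_tab 0.8 [0.5433 0.2036 0.1327]
top cam_grip 0.62 [0.4818 0.2018 0.1502]
top cam_grip 0.57 [0.5374 0.2028 0.1299]
top stand 0.96 [ 0.805  -0.2082  0.0093]
top stand 0.89 [ 0.6751 -0.4609  0.0105]
top stand 0.75 [ 0.2961 -0.3736  0.0153]
top hook_seat 0.93 [ 0.8076 -0.2086  0.0066]
top hook_seat 0.91 [ 0.3041 -0.372   0.0134]
top hook_seat 0.8 [ 0.5624 -0.2085  0.0143]
top bottle 0.86 [0.7493 0.0234 0.1241]
top tape 0.61 [ 0.392  -0.0173  0.022 ]
top module 0.6 [ 0.4952 -0.5173  0.0293]
top screwdriver 0.58 [0.4039 0.483  0.0236]
```

View pics/scene.png

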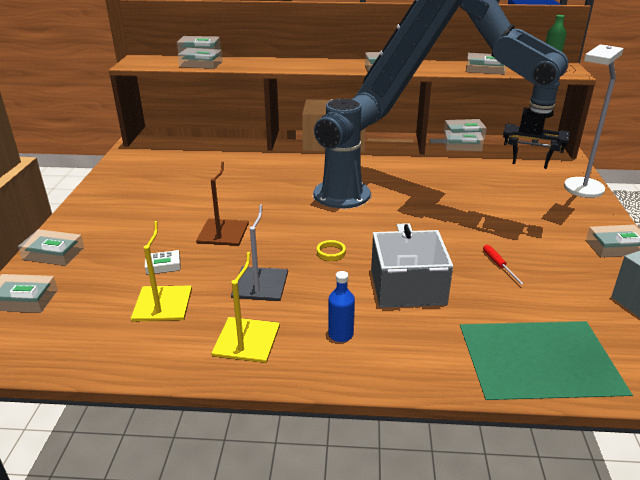

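View pics/top.png

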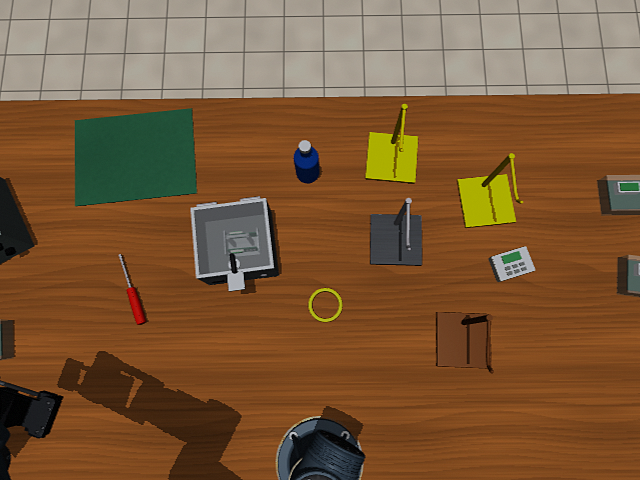

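The scene shows the box, clear lid shut, with the black knob at (407,232) and the tab towards the robot. The dark stand is at (262,283), between a brown and two yellow look-alikes. In the top view, the box is at (233,240), the tab at (236,281) and the dark stand at (396,240), its hook pointing towards the robot.

```bash
python3 - <<'E'
from h import *
np.set_printoptions(precision=4,suppress=True)
def rect(P,n):
    r=cv2.minAreaRect((P[:,:2]*1000).astype(np.float32)); print(n,len(P),np.round(r[0],1),np.round(r[1],1),round(r[2],1), 'z',np.percentile(P[:,2],[5,50,95]))
for c in('top','scene'):
    d=np.load(c+'.npy'); P=cloud(c,d,d>0)
    def sel(x0,x1,y0,y1,z0,z1):
        return P[(P[:,0]>x0)&(P[:,0]<x1)&(P[:,1]>y0)&(P[:,1]<y1)&(P[:,2]>z0)&(P[:,2]<z1)]
    rect(sel(.4,.75,.05,.35,.118,.137),c+' rim+tab')
    rect(sel(.495,.75,.05,.35,.118,.137),c+' rim')
    t=sel(.4,.475,.05,.35,.118,.137); 
    if len(t)>3: rect(t,c+' tab')
    k=sel(.42,.6,.1,.3,.139,.17)
    if len(k)>3: rect(k,c+' knob')
    rect(sel(.45,.69,-.32,-.1,.006,.02),c+' base')
    h=sel(.45,.75,-.32,-.1,.17,.29); rect(h,c+' hook')
    for z in np.arange(.19,.29,.01):
        q=h[abs(h[:,2]-z)<.005]
        if len(q): print(round(z,3),len(q),q.mean(0))
    k=sel(.48,.66,.12,.3,.02,.116); 
    hh=k[(k[:,2]>.09)]; print(c,'carrier hi',len(hh)); 
    if len(hh)>3: rect(hh,'hi')
    k=k[(k[:,2]>.02)]; rect(k,'carr')
E
```

```text
top rim+tab 5745 [598.6 201.3] [237.3 355.6] 78.4 z [0.1272 0.1314 0.1353]
top rim 4453 [622.3 183.5] [265.8 254.4] 89.8 z [0.1274 0.1313 0.135 ]
top tab 721 [447.1 200.8] [ 55.8 189.8] 0.2 z [0.1253 0.1326 0.1361]
top knob 106 [504.1 184. ] [161.  131.1] 1.6 z [0.1398 0.1561 0.1594]
top base 2484 [ 569.7 -210.4] [241.2 217.1] 1.0 z [0.0073 0.0125 0.0169]
top hook 235 [ 621.9 -211.5] [254.5  16.9] 1.7 z [0.1914 0.2107 0.2244]
0.19 6 [ 0.6087 -0.2101  0.1913]
0.2 35 [ 0.5475 -0.2101  0.2027]
0.21 103 [ 0.5575 -0.2117  0.2097]
0.22 72 [ 0.6026 -0.2121  0.2195]
0.23 9 [ 0.6162 -0.2077  0.2271]
top carrier hi 20
hi 20 [620.9 124.1] [56.9  1. ] 7.4 z [0.0931 0.1036 0.1141]
carr 74 [618.6 123.8] [65.6  1. ] 7.3 z [0.0243 0.0693 0.11  ]
scene rim+tab 2881 [536.2 210.1] [240.7 192. ] 7.2 z [0.1257 0.1316 0.1353]
scene rim 2400 [571.3 214.6] [169.  192.5] 6.7 z [0.125  0.1315 0.1351]
scene tab 245 [445.  202.3] [189.2  59.7] 89.9 z [0.1284 0.1328 0.136 ]
scene knob 73 [476.7 211.3] [54.  68.8] 54.3 z [0.1404 0.1523 0.1589]
scene base 1323 [ 561.4 -210.9] [219.1 219.6] 0.6 z [0.0072 0.0131 0.0173]
scene hook 196 [ 622.5 -211.8] [254.1  17.8] 1.7 z [0.1764 0.2095 0.2235]
0.19 15 [ 0.619  -0.2127  0.1906]
0.2 32 [ 0.5987 -0.2109  0.2011]
0.21 61 [ 0.5884 -0.2098  0.2102]
0.22 59 [ 0.622  -0.2097  0.2196]
0.23 5 [ 0.5962 -0.2064  0.2269]
scene carrier hi 539
hi 539 [637.5 201.2] [188.4  73.7] 74.7 z [0.0915 0.1029 0.1145]
carr 1924 [636.7 202. ] [188.2  75.3] 75.8 z [0.0251 0.0695 0.1112]
```

Call:
{"method": "move_arm", "body": {"increments": [{"xyz": [-30, -25, -10], "roll": 0, "grip": 100}, {"xyz": [-30, -25, -10], "roll": 0, "grip": 100}, {"xyz": [-30, -25, -10], "roll": 0, "grip": 100}, {"xyz": [-30, -25, -10], "roll": 0, "grip": 100}, {"xyz": [-30, -25, -10], "roll": 0, "grip": 100}]}}

```text
time_s: 1.62
position: [0.2889, 0.4336, 0.273]
tcp_rot: [[-0.957, 0.289, 0.0], [0.289, 0.957, 0.0], [-0.0, 0.0, -1.0]]
force: [0.6, 0.7, 0.2]
opening: 1.002
grasp_force: 0.0
```

Call:
{"method": "move_arm", "body": {"increments": [{"xyz": [-30, -25, -10], "roll": 0, "grip": 100}, {"xyz": [-30, -25, -10], "roll": 0, "grip": 100}, {"xyz": [-30, -25, -10], "roll": 0, "grip": 100}, {"xyz": [-30, -25, -10], "roll": 0, "grip": 100}, {"xyz": [-30, -25, -10], "roll": 0, "grip": 100}]}}

```text
time_s: 2.03
position: [0.3964, 0.2704, 0.3233]
tcp_rot: [[-0.957, 0.29, 0.001], [0.29, 0.957, 0.0], [-0.001, 0.0, -1.0]]
force: [0.9, 0.8, -0.2]
opening: 0.997
grasp_force: 0.0
```

Call:
{"method": "move_arm", "body": {"increments": [{"xyz": [-30, -25, -10], "roll": 0, "grip": 100}, {"xyz": [-30, -25, -10], "roll": 0, "grip": 100}, {"xyz": [0, 0, 0], "roll": 0.125, "grip": 100}, {"xyz": [0, 0, 0], "roll": 0.125, "grip": 100}, {"xyz": [0, 0, 0], "roll": 0.125, "grip": 100}]}}

```text
time_s: 2.45
position: [0.4393, 0.2057, 0.3429]
tcp_rot: [[-0.779, 0.627, 0.001], [0.627, 0.779, 0.0], [-0.0, 0.001, -1.0]]
force: [-0.3, 0.2, 0.3]
opening: 0.998
grasp_force: 0.0
```

Call:
{"method": "move_arm", "body": {"increments": [{"xyz": [0, 0, 0], "roll": 0.125, "grip": 100}, {"xyz": [0, 0, 0], "roll": 0.125, "grip": 100}, {"xyz": [0, 0, 0], "roll": 0.125, "grip": 100}, {"xyz": [0, 0, 0], "roll": 0.125, "grip": 100}, {"xyz": [0, 0, 0], "roll": 0.125, "grip": 100}]}}

```text
time_s: 2.87
position: [0.4386, 0.2068, 0.3427]
tcp_rot: [[-0.267, 0.964, 0.0], [0.964, 0.267, 0.0], [0.0, 0.0, -1.0]]
force: [-0.7, -0.5, -0.5]
opening: 1.0
grasp_force: 0.0
```

Call:
{"method": "move_arm", "body": {"increments": [{"xyz": [0, 0, 0], "roll": 0.125, "grip": 100}, {"xyz": [0, 0, 0], "roll": 0.125, "grip": 100}, {"xyz": [0, 0, 0], "roll": 0.125, "grip": 100}, {"xyz": [0, 0, 0], "roll": 0.125, "grip": 100}, {"xyz": [0, 0, 0], "roll": 0.125, "grip": 100}]}}

```text
time_s: 3.28
position: [0.4386, 0.2068, 0.3426]
tcp_rot: [[0.347, 0.938, 0.0], [0.938, -0.347, 0.0], [0.0, 0.0, -1.0]]
force: [0.7, 0.5, -0.4]
opening: 0.999
grasp_force: 0.0
```

Call:
{"method": "move_arm", "body": {"increments": [{"xyz": [0, 0, 0], "roll": 0.125, "grip": 100}, {"xyz": [0, 0, 0], "roll": 0.125, "grip": 100}, {"xyz": [0, 0, 0], "roll": 0.125, "grip": 100}, {"xyz": [0, 0, 0], "roll": 0.125, "grip": 100}, {"xyz": [0, 0, 0], "roll": 0.125, "grip": 100}]}}

```text
time_s: 3.7
position: [0.4386, 0.2068, 0.3426]
tcp_rot: [[0.83, 0.558, 0.0], [0.558, -0.83, 0.0], [0.0, 0.0, -1.0]]
force: [-0.3, 0.5, -0.3]
opening: 1.0
grasp_force: 0.0
```

Call:
{"method": "move_arm", "body": {"increments": [{"xyz": [0, 0, 0], "roll": 0.125, "grip": 100}, {"xyz": [0, 0, 0], "roll": 0.125, "grip": 100}, {"xyz": [0, 0, 0], "roll": 0.125, "grip": 100}, {"xyz": [0, 0, 0], "roll": 0.125, "grip": 100}, {"xyz": [0, 0, 0], "roll": 0, "grip": 100}]}}

```text
time_s: 4.12
position: [0.4386, 0.2068, 0.3427]
tcp_rot: [[0.995, 0.096, 0.0], [0.096, -0.995, 0.0], [0.0, 0.0, -1.0]]
force: [-0.8, -0.5, -0.6]
opening: 0.999
grasp_force: 0.0
```

```bash
python3 - <<'E'
from h import *
np.set_printoptions(precision=4,suppress=True)
s=bot.read_state(); print(s['tcp_rot'],s['position'],s['joint_positions'],s['time_s'])
print(bot.camera_model('wrist'))
im,d=bot.capture('wrist'); np.save('w1.npy',d); save('w1',im)
for l in('cam_grip','lid_tab','carrier_bar','carrier','box'):
    for r in bot.spot_in(l,'wrist')[:2]: print(l,round(r['conf'],2),cam2w('wrist',r['at'],s))
    for r in bot.trace(l,'wrist')[:1]:
        P=cloud('wrist',d,r['mask'],s); P=P[abs(P[:,2]-np.median(P[:,2]))<.02]
        q=cv2.minAreaRect((P[:,:2]*1000).astype(np.float32)); print('  mask',round(r['conf'],2),len(P),np.median(P,0),np.round(q[0],1),np.round(q[1],1),round(q[2],1))
        np.save('m_'+l+'.npy',r['mask'])
E
```

```text
[[ 0.9954  0.0955  0.0002]
 [ 0.0955 -0.9954  0.    ]
 [ 0.0002  0.     -1.    ]] [0.4386 0.2068 0.3427] [12.01   11.5383 91.9311 -0.002  76.5198 96.5283] 4.1167
{'intrinsics': array([[349.6697,   0.    , 320.8767],
       [  0.    , 349.6697, 243.5032],
       [  0.    ,   0.    ,   1.    ]]), 'tool_from_camera': array([[ 0.0004, -0.9681, -0.2507,  0.0664],
       [ 1.    , -0.    ,  0.0018,  0.0009],
       [-0.0018, -0.2507,  0.9681, -0.1635],
       [ 0.    ,  0.    ,  0.    ,  1.    ]])}
cam_grip 0.88 [0.4837 0.2052 0.1602]
  mask 0.88 477 [0.4815 0.2011 0.157 ] [480.7 201.5] [21.9 43.7] 82.2
lid_tab 0.65 [0.5513 0.2059 0.1323]
  mask 0.82 37037 [0.5546 0.2087 0.1316] [527.5 206.8] [222.1 190.7] 7.1
box 0.84 [0.556  0.2081 0.1295]
  mask 0.83 38048 [0.5563 0.2092 0.1316] [531.4 207.5] [231.1 191. ] 7.0
```

View pics/w1.png

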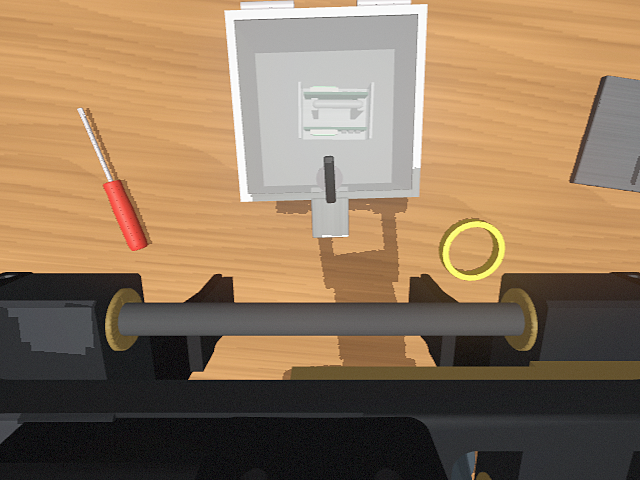

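The wrist view shows the lid with the knob bar from (329,157) to (331,202), the tab at (331,217) and the carrier loop at (337,105). The box yaw is about 7°, its centre (0.548, 0.2095) and the knob (0.481, 0.201).

Call:
{"method": "move_arm", "body": {"increments": [{"xyz": [14, 3, 35], "roll": 0, "grip": 60}, {"xyz": [14, 3, 35], "roll": 0, "grip": 60}, {"xyz": [13.7, 3.5, 35], "roll": -0.026, "grip": 60}, {"xyz": [0, 0, 35], "roll": 0, "grip": 60}, {"xyz": [0, 0, 35], "roll": 0, "grip": 60}]}}

```text
time_s: 5.08
position: [0.4823, 0.2013, 0.1662]
tcp_rot: [[0.992, 0.123, 0.002], [0.123, -0.992, 0.0], [0.002, -0.0, -1.0]]
force: [-0.3, -0.3, -1.0]
opening: 0.709
grasp_force: 0.0
```

Call:
{"method": "move_arm", "body": {"increments": [{"xyz": [0, 0, 20], "roll": 0, "grip": 60}, {"xyz": [0, 0, 10], "roll": 0, "grip": 60}, {"xyz": [0, 0, 0], "roll": 0, "grip": 60}, {"xyz": [0, 0, 0], "roll": 0, "grip": 0}, {"xyz": [0, 0, 0], "roll": 0, "grip": 0}]}}

```text
time_s: 5.5
position: [0.4825, 0.2018, 0.1391]
tcp_rot: [[0.992, 0.124, 0.003], [0.124, -0.992, 0.001], [0.004, -0.0, -1.0]]
force: [-0.9, -0.4, 0.2]
opening: 0.526
grasp_force: 0.0
```

Call:
{"method": "move_arm", "body": {"increments": [{"xyz": [0, 0, 0], "roll": 0, "grip": 0}, {"xyz": [0, 0, 0], "roll": 0, "grip": 0}, {"xyz": [0, 0, 0], "roll": 0, "grip": 0}]}}

```text
time_s: 5.75
position: [0.4818, 0.2016, 0.1387]
tcp_rot: [[0.992, 0.124, 0.002], [0.124, -0.992, 0.0], [0.002, -0.0, -1.0]]
force: [0.5, -0.9, -0.0]
opening: 0.308
grasp_force: 0.0
```

Call:
{"method": "move_arm", "body": {"increments": [{"xyz": [0, 0, 0], "roll": 0, "grip": 0}, {"xyz": [0, 0, 0], "roll": 0, "grip": 0}, {"xyz": [0, 0, 0], "roll": 0, "grip": 0}, {"xyz": [0, 0, 0], "roll": 0, "grip": 0}]}}

```text
time_s: 6.08
position: [0.4812, 0.2022, 0.1379]
tcp_rot: [[0.992, 0.123, 0.001], [0.123, -0.992, 0.001], [0.001, -0.001, -1.0]]
force: [0.1, 4.0, 2.2]
opening: 0.114
grasp_force: 30.0
```

Call:
{"method": "move_arm", "body": {"increments": [{"xyz": [0, 0, 0], "roll": 0, "grip": 0}, {"xyz": [0, 0, 0], "roll": 0, "grip": 0}, {"xyz": [0, 0, 0], "roll": 0, "grip": 0}]}}

```text
time_s: 6.33
position: [0.4813, 0.2022, 0.1379]
tcp_rot: [[0.992, 0.123, 0.001], [0.123, -0.992, 0.001], [0.001, -0.001, -1.0]]
force: [-1.9, 4.9, 4.6]
opening: 0.112
grasp_force: 30.0
```

Call:
{"method": "move_arm", "body": {"increments": [{"xyz": [0, -0.7, 0], "roll": -0.12, "grip": 0}, {"xyz": [0, 0, 0], "roll": -0.12, "grip": 0}, {"xyz": [0, 0, 0], "roll": -0.12, "grip": 0}, {"xyz": [0, 0, 0], "roll": -0.12, "grip": 0}, {"xyz": [0, 0, 0], "roll": -0.12, "grip": 0}]}}

```text
time_s: 6.75
position: [0.4814, 0.2019, 0.1379]
tcp_rot: [[0.745, 0.667, 0.001], [0.667, -0.745, -0.001], [0.0, 0.001, -1.0]]
force: [-0.6, 2.1, 4.1]
opening: 0.111
grasp_force: 30.0
```

Call:
{"method": "move_arm", "body": {"increments": [{"xyz": [0, 0, 0], "roll": -0.12, "grip": 0}, {"xyz": [0, 0, 0], "roll": -0.12, "grip": 0}, {"xyz": [0, 0, 0], "roll": -0.12, "grip": 0}, {"xyz": [0, 0, 0], "roll": -0.12, "grip": 0}, {"xyz": [0, 0, 0], "roll": -0.12, "grip": 0}]}}

```text
time_s: 7.17
position: [0.4818, 0.2016, 0.1379]
tcp_rot: [[0.239, 0.971, 0.002], [0.971, -0.239, -0.001], [-0.0, 0.002, -1.0]]
force: [0.4, 0.7, 4.2]
opening: 0.11
grasp_force: 30.0
```

Call:
{"method": "move_arm", "body": {"increments": [{"xyz": [0, 0, 0], "roll": -0.12, "grip": 0}, {"xyz": [0, 0, 0], "roll": -0.12, "grip": 0}, {"xyz": [0, 0, 0], "roll": -0.12, "grip": 0}, {"xyz": [0, 0, 0], "roll": 0, "grip": 0}]}}

```text
time_s: 7.5
position: [0.4821, 0.2016, 0.1379]
tcp_rot: [[-0.115, 0.993, 0.002], [0.993, 0.115, -0.001], [-0.001, 0.002, -1.0]]
force: [1.6, 0.4, 3.3]
opening: 0.115
grasp_force: 30.0
```

```bash
python3 - <<'E'
from h import *
s=bot.read_state(); print(s['moment'],s['force'],s['tcp_rot'],s['opening'],s['time_s'])
E
```

```text
[ 0.03492295 -0.16242522 -0.0250608 ] [1.5681849  0.38329626 3.34619261] [[-1.15050482e-01  9.93357098e-01  2.24984635e-03]
 [ 9.93359084e-01  1.15052531e-01 -8.03125345e-04]
 [-1.05664078e-03  2.14250535e-03 -9.99997147e-01]] 0.1145860846310065 7.5
```

Call:
{"method": "move_arm", "body": {"increments": [{"xyz": [0, 0, 0], "roll": -0.03, "grip": 0}, {"xyz": [0, 0, 0], "roll": -0.03, "grip": 0}, {"xyz": [0, 0, 0], "roll": 0, "grip": 0}, {"xyz": [0, 0, 0], "roll": 0, "grip": 0}]}}

```text
time_s: 7.83
position: [0.4821, 0.2017, 0.1379]
tcp_rot: [[-0.168, 0.986, 0.002], [0.986, 0.168, -0.0], [-0.001, 0.002, -1.0]]
force: [1.9, -1.5, 3.9]
opening: 0.115
grasp_force: 30.7
```

```bash
python3 - <<'E'
from h import *
s=bot.read_state(); print(s['moment'],s['force'],s['tcp_rot'][:,0],s['opening'],s['time_s'])
E
```

```text
[-0.25858357 -0.24819234 -0.58301391] [ 1.93432575 -1.50597695  3.85104008] [-1.68117700e-01  9.85766732e-01 -6.23914832e-04] 0.11499335204902945 7.8333
```

Call:
{"method": "move_arm", "body": {"increments": [{"xyz": [0, 0, 0], "roll": 0.06, "grip": 75}, {"xyz": [0, 0, 0], "roll": 0, "grip": 75}, {"xyz": [0, 0, 0], "roll": 0, "grip": 75}, {"xyz": [0, 0, -30], "roll": 0, "grip": 75}, {"xyz": [0, 0, -30], "roll": 0, "grip": 75}]}}

```text
time_s: 8.25
position: [0.4785, 0.2015, 0.1959]
tcp_rot: [[-0.114, 0.993, -0.008], [0.993, 0.114, -0.002], [-0.001, -0.008, -1.0]]
force: [1.1, -0.4, -0.1]
opening: 0.41
grasp_force: 0.0
```

Call:
{"method": "move_arm", "body": {"increments": [{"xyz": [0, 0, 0], "roll": 0.12, "grip": 75}, {"xyz": [0, 0, 0], "roll": 0.12, "grip": 75}, {"xyz": [0, 0, 0], "roll": 0.12, "grip": 75}, {"xyz": [0, 0, 0], "roll": 0.12, "grip": 75}, {"xyz": [0, 0, 0], "roll": 0.12, "grip": 75}]}}

```text
time_s: 8.67
position: [0.4801, 0.2019, 0.197]
tcp_rot: [[0.472, 0.882, -0.002], [0.882, -0.472, -0.001], [-0.002, -0.001, -1.0]]
force: [-0.0, 1.4, 0.3]
opening: 0.729
grasp_force: 0.0
```

Call:
{"method": "move_arm", "body": {"increments": [{"xyz": [0, 0, 0], "roll": 0.12, "grip": 75}, {"xyz": [0, 0, 0], "roll": 0.12, "grip": 75}, {"xyz": [0, 0, 0], "roll": 0.12, "grip": 75}, {"xyz": [0, 0, 0], "roll": 0.12, "grip": 75}, {"xyz": [0, 0, 0], "roll": 0.12, "grip": 75}]}}

```text
time_s: 9.08
position: [0.4801, 0.2019, 0.1969]
tcp_rot: [[0.887, 0.461, -0.002], [0.461, -0.887, -0.001], [-0.002, -0.0, -1.0]]
force: [0.8, -0.1, 0.6]
opening: 0.754
grasp_force: 0.0
```

Call:
{"method": "move_arm", "body": {"increments": [{"xyz": [0, 0, 0], "roll": 0.12, "grip": 75}, {"xyz": [0, 0, 0], "roll": 0.12, "grip": 75}, {"xyz": [0, 0, 0], "roll": 0.12, "grip": 75}, {"xyz": [-25, 0, 0], "roll": 0, "grip": 75}, {"xyz": [-26, 0, 0], "roll": 0, "grip": 75}]}}

```text
time_s: 9.5
position: [0.4305, 0.1956, 0.197]
tcp_rot: [[0.992, 0.124, -0.0], [0.124, -0.992, -0.001], [-0.0, 0.0, -1.0]]
force: [-0.7, -0.3, -0.2]
opening: 0.748
grasp_force: 0.0
```

```bash
python3 - <<'E'
from h import *
np.set_printoptions(precision=4,suppress=True)
s=bot.read_state(); print(s['position'],s['tcp_rot'][:,0],s['opening'],s['time_s'])
d=np.load('w1.npy'); st=dict(tcp_rot=[[0.9954,.0955,.0002],[.0955,-.9954,0],[.0002,0,-1]],position=[0.4386,0.2068,0.3427])
P=cloud('wrist',d,np.load('m_box.npy')|np.load('m_lid_tab.npy'),st); c,n=np.cos(np.radians(7)),np.sin(np.radians(7))
b=(P[:,:2]-[.5484,.2095])@np.array([[c,-n],[n,c]]); m=(abs(P[:,2]-.131)<.012)
t=m&(b[:,0]<-.096); print('tab',np.percentile(b[t],[1,5,50,95,99],axis=0),np.median(P[t,2]))
l=m&(b[:,0]>-.07); print('lid',np.percentile(b[l],[.5,5,50,95,99.5],axis=0))
E
```

```text
[0.4305 0.1956 0.197 ] [ 0.9923  0.124  -0.0004] 0.7478130470195848 9.5
tab [[-0.1318 -0.019 ]
 [-0.1301 -0.0177]
 [-0.1134  0.0003]
 [-0.0978  0.0178]
 [-0.0964  0.0194]] 0.13433246420636943
lid [[-0.0689 -0.0938]
 [-0.0599 -0.0857]
 [ 0.0193  0.0002]
 [ 0.0856  0.0858]
 [ 0.0946  0.0941]]
```

Call:
{"method": "move_arm", "body": {"increments": [{"xyz": [0, 0, 35], "roll": 0, "grip": 75}, {"xyz": [0, 0, 35], "roll": 0, "grip": 75}, {"xyz": [0, 0, 16], "roll": 0, "grip": 75}, {"xyz": [0, 0, 0], "roll": 0, "grip": 0}, {"xyz": [0, 0, 0], "roll": 0, "grip": 0}]}}

```text
time_s: 9.92
position: [0.4293, 0.1956, 0.1107]
tcp_rot: [[0.992, 0.124, -0.003], [0.124, -0.992, -0.001], [-0.003, 0.0, -1.0]]
force: [-0.2, 0.3, 0.6]
opening: 0.671
grasp_force: 0.0
```

Call:
{"method": "move_arm", "body": {"increments": [{"xyz": [0, 0, 0], "roll": 0, "grip": 0}, {"xyz": [0, 0, 0], "roll": 0, "grip": 0}, {"xyz": [0, 0, 0], "roll": 0, "grip": 0}, {"xyz": [0, 0, 0], "roll": 0, "grip": 0}, {"xyz": [0, 0, 0], "roll": 0, "grip": 0}]}}

```text
time_s: 10.33
position: [0.4313, 0.1961, 0.1127]
tcp_rot: [[0.992, 0.123, 0.003], [0.123, -0.992, 0.001], [0.003, -0.0, -1.0]]
force: [-0.3, 0.5, 5.6]
opening: 0.453
grasp_force: 30.0
```

```bash
python3 - <<'E'
import numpy as np
t=np.linspace(0,1.6,21)+np.arctan2(5,208); p=208*np.c_[-np.cos(t),-np.sin(t)]
print(np.round(np.diff(np.round(p,1),axis=0),1).tolist())
E
```

```text
[[1.0, -16.6], [2.4, -16.5], [3.7, -16.2], [5.0, -15.9], [6.2, -15.4], [7.5, -14.9], [8.6, -14.2], [9.7, -13.5], [10.8, -12.7], [11.7, -11.7], [12.7, -10.9], [13.4, -9.7], [14.2, -8.7], [14.9, -7.4], [15.4, -6.3], [15.9, -5.0], [16.2, -3.8], [16.4, -2.4], [16.6, -1.1], [16.7, 0.2]]
```

Call:
{"method": "move_arm", "body": {"increments": [{"xyz": [1, 0, -16.6], "roll": 0, "grip": 0}, {"xyz": [2.4, 0, -16.5], "roll": 0, "grip": 0}, {"xyz": [3.7, 0, -16.2], "roll": 0, "grip": 0}, {"xyz": [5, 0, -15.9], "roll": 0, "grip": 0}, {"xyz": [6.2, 0, -15.4], "roll": 0, "grip": 0}]}}

```text
time_s: 10.75
position: [0.448, 0.1981, 0.1923]
tcp_rot: [[0.992, 0.123, -0.001], [0.123, -0.992, 0.0], [-0.001, -0.0, -1.0]]
force: [3.3, 1.7, -7.8]
opening: 0.456
grasp_force: 30.0
```

Call:
{"method": "move_arm", "body": {"increments": [{"xyz": [7.5, 0, -14.9], "roll": 0, "grip": 0}, {"xyz": [8.6, 0, -14.2], "roll": 0, "grip": 0}, {"xyz": [9.7, 0, -13.5], "roll": 0, "grip": 0}, {"xyz": [10.8, 0, -12.7], "roll": 0, "grip": 0}, {"xyz": [11.7, 0, -11.7], "roll": 0, "grip": 0}]}}

```text
time_s: 11.17
position: [0.4928, 0.2037, 0.2582]
tcp_rot: [[0.992, 0.124, -0.009], [0.124, -0.992, -0.001], [-0.01, 0.0, -1.0]]
force: [-2.5, -0.6, -5.1]
opening: 0.454
grasp_force: 30.0
```

Call:
{"method": "move_arm", "body": {"increments": [{"xyz": [12.7, 0, -10.9], "roll": 0, "grip": 0}, {"xyz": [13.4, 0, -9.7], "roll": 0, "grip": 0}, {"xyz": [14.2, 0, -8.7], "roll": 0, "grip": 0}, {"xyz": [14.9, 0, -7.4], "roll": 0, "grip": 0}, {"xyz": [15.4, 0, -6.3], "roll": 0, "grip": 0}]}}

```text
time_s: 11.58
position: [0.5623, 0.2123, 0.3023]
tcp_rot: [[0.992, 0.124, -0.011], [0.124, -0.992, -0.002], [-0.011, 0.0, -1.0]]
force: [-6.7, -1.3, 4.1]
opening: 0.453
grasp_force: 30.0
```

Call:
{"method": "move_arm", "body": {"increments": [{"xyz": [15.9, 0, -5], "roll": 0, "grip": 0}, {"xyz": [16.2, 0, -3.8], "roll": 0, "grip": 0}, {"xyz": [16.4, 0, -2.4], "roll": 0, "grip": 0}, {"xyz": [16.6, 0, -1.1], "roll": 0, "grip": 0}, {"xyz": [16.7, 0, 0.2], "roll": 0, "grip": 0}]}}

```text
time_s: 12.0
position: [0.6468, 0.2228, 0.3167]
tcp_rot: [[0.992, 0.124, -0.002], [0.124, -0.992, -0.0], [-0.002, 0.0, -1.0]]
force: [-4.2, -0.8, 7.4]
opening: 0.451
grasp_force: 30.0
```

Call:
{"method": "move_arm", "body": {"increments": [{"xyz": [0, 0, 0], "roll": 0, "grip": 0}, {"xyz": [0, 0, 0], "roll": 0, "grip": 0}]}}

```text
time_s: 12.17
position: [0.6499, 0.2232, 0.3166]
tcp_rot: [[0.992, 0.123, 0.006], [0.123, -0.992, 0.001], [0.006, -0.0, -1.0]]
force: [1.2, 0.4, 6.5]
opening: 0.461
grasp_force: 30.0
```

```bash
python3 - <<'E'
from h import *
np.set_printoptions(precision=4,suppress=True)
s=bot.read_state(); print(s['position'],s['tcp_rot'],s['joint_positions'],s['force'],s['moment'],s['time_s'])
im,d=bot.capture('scene'); np.save('scene2.npy',d); save('scene2',cv2.resize(im[180:360,300:540],(800,600)))
E
```

```text
[0.6499 0.2232 0.3166] [[ 0.9923  0.1234  0.0057]
 [ 0.1234 -0.9924  0.0011]
 [ 0.0058 -0.0004 -1.    ]] [ 9.6514 30.6853 65.8313  0.0093 83.1477 92.5617] [1.2154 0.4061 6.4989] [-0.0079  0.1559 -0.0139] 12.1667
```

View pics/scene2.png

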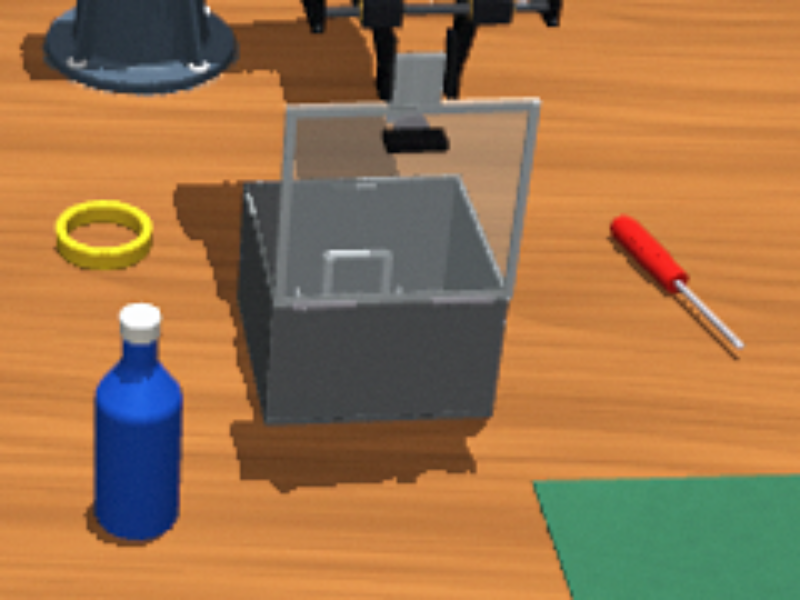

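The lid stands upright at about 1.6 rad, with the knob bar across it. Next I release the tab, back off and look at the carrier.

Call:
{"method": "move_arm", "body": {"increments": [{"xyz": [0, 0, 0], "roll": 0, "grip": 75}, {"xyz": [0, 0, 0], "roll": 0, "grip": 75}, {"xyz": [0, 0, 0], "roll": 0, "grip": 75}, {"xyz": [0, 0, -30], "roll": 0, "grip": 75}, {"xyz": [0, 0, -30], "roll": 0, "grip": 90}]}}

```text
time_s: 12.63
position: [0.6458, 0.2225, 0.3714]
tcp_rot: [[0.992, 0.123, -0.008], [0.123, -0.992, -0.001], [-0.008, 0.0, -1.0]]
force: [0.2, 0.4, 0.6]
opening: 0.743
grasp_force: 0.0
```

Call:
{"method": "move_arm", "body": {"increments": [{"xyz": [-36, 0, 0], "roll": 0, "grip": 90}, {"xyz": [-36, 0, 0], "roll": 0, "grip": 90}, {"xyz": [-36, 0, 0], "roll": 0, "grip": 90}, {"xyz": [-36, 0, 8], "roll": 0, "grip": 90}, {"xyz": [-36, 0, 20], "roll": 0, "grip": 90}]}}

```text
time_s: 13.05
position: [0.4686, 0.2006, 0.348]
tcp_rot: [[0.992, 0.124, 0.006], [0.124, -0.992, 0.001], [0.006, -0.0, -1.0]]
force: [0.6, -0.3, -0.0]
opening: 0.895
grasp_force: 0.0
```

Call:
{"method": "move_arm", "body": {"increments": [{"xyz": [0, 0, 0], "roll": 0, "grip": 90}, {"xyz": [0, 0, 0], "roll": 0, "grip": 90}]}}

```text
time_s: 13.22
position: [0.4634, 0.1999, 0.3435]
tcp_rot: [[0.992, 0.124, -0.009], [0.124, -0.992, -0.002], [-0.009, 0.001, -1.0]]
force: [1.2, 0.2, 0.1]
opening: 0.901
grasp_force: 0.0
```

```bash
python3 - <<'E'
from h import *
np.set_printoptions(precision=4,suppress=True)
s=bot.read_state(); print(s['tcp_rot'],s['position'],s['time_s'])
im,d=bot.capture('wrist'); np.save('w2.npy',d); save('w2',im)
for l in('carrier_bar','carrier'):
    for r in bot.spot_in(l,'wrist')[:2]: print(l,round(r['conf'],2),cam2w('wrist',r['at'],s))
    for r in bot.trace(l,'wrist')[:1]:
        P=cloud('wrist',d,r['mask'],s); print(len(P))
        for a,b in((.1,.125),(.045,.062),(.0,.03)):
            Q=P[(P[:,2]>a)&(P[:,2]<b)]
            if len(Q)<20: continue
            q=cv2.minAreaRect((Q[:,:2]*1000).astype(np.float32)); print('  mask',a,round(r['conf'],2),len(Q),np.median(Q,0),np.round(q[0],1),np.round(q[1],1),round(q[2],1))
E
```

```text
[[ 0.9922  0.1243 -0.0091]
 [ 0.1243 -0.9922 -0.0017]
 [-0.0093  0.0006 -1.    ]] [0.4634 0.1999 0.3435] 13.2167
carrier_bar 0.59 [0.5527 0.1978 0.023 ]
3697
  mask 0.1 0.66 474 [0.5561 0.1992 0.1152] [556.4 199.2] [12.  55.4] 5.1
  mask 0.045 0.66 1026 [0.5606 0.2077 0.053 ] [555.8 199.1] [63.4 89.7] 5.8
  mask 0.0 0.66 1915 [0.5516 0.1957 0.0115] [556.8 195.2] [64.5 93.4] 4.5
carrier 0.78 [0.5565 0.1989 0.0268]
3689
  mask 0.1 0.82 474 [0.5561 0.1992 0.1152] [556.4 199.2] [12.  55.4] 5.1
  mask 0.045 0.82 1013 [0.5618 0.2076 0.0529] [556.3 199.3] [61.9 89.9] 5.4
  mask 0.0 0.82 1920 [0.5515 0.1956 0.0115] [557.  198.2] [ 65.4 101.3] 4.6
```

View pics/w2.png

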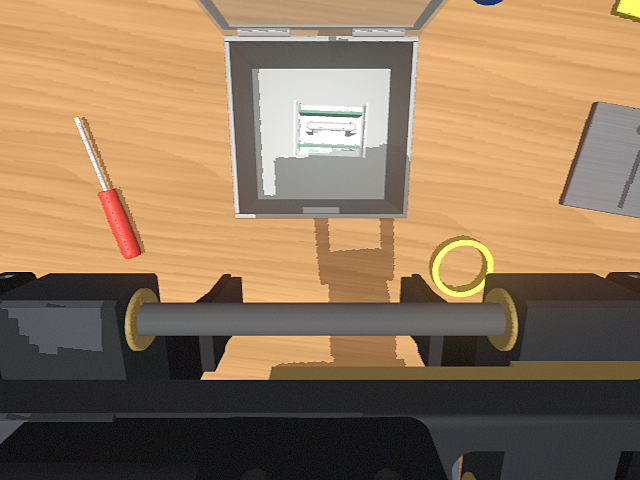

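The carrier loop shows at (331,127), and the yaw is 5.3°, centre (0.5563, 0.1992), bar top at z 0.115.

Call:
{"method": "move_arm", "body": {"increments": [{"xyz": [30, 4, 20], "roll": 0.032, "grip": 100}, {"xyz": [30, 4, 20], "roll": 0, "grip": 100}, {"xyz": [30, 4, 25], "roll": 0, "grip": 100}, {"xyz": [0, 0, 30], "roll": 0, "grip": 100}, {"xyz": [0, 0, 30], "roll": 0, "grip": 100}]}}

```text
time_s: 13.88
position: [0.5643, 0.1977, 0.2204]
tcp_rot: [[0.996, 0.09, 0.004], [0.09, -0.996, 0.001], [0.005, -0.0, -1.0]]
force: [-1.2, 0.4, -0.4]
opening: 0.999
grasp_force: 0.0
```

Call:
{"method": "move_arm", "body": {"increments": [{"xyz": [0, 0, 0], "roll": 0, "grip": 100}, {"xyz": [0, 0, 0], "roll": 0, "grip": 100}, {"xyz": [0, 0, 0], "roll": 0, "grip": 100}, {"xyz": [0, 0, 0], "roll": 0, "grip": 100}, {"xyz": [0, 0, 0], "roll": 0, "grip": 100}]}}

```text
time_s: 14.3
position: [0.5613, 0.1983, 0.2238]
tcp_rot: [[0.996, 0.092, 0.005], [0.092, -0.996, 0.001], [0.005, -0.0, -1.0]]
force: [0.2, 1.0, 0.5]
opening: 1.002
grasp_force: 0.0
```

Call:
{"method": "move_arm", "body": {"increments": [{"xyz": [-5, -1.3, 0], "roll": 0, "grip": 100}, {"xyz": [0, 0, 30], "roll": 0, "grip": 100}, {"xyz": [0, 0, 30], "roll": 0, "grip": 100}, {"xyz": [0, 0, 20], "roll": 0, "grip": 100}, {"xyz": [0, 0, 0], "roll": 0, "grip": 100}]}}

```text
time_s: 14.72
position: [0.5514, 0.1983, 0.1382]
tcp_rot: [[0.996, 0.092, -0.008], [0.092, -0.996, -0.001], [-0.008, 0.001, -1.0]]
force: [-0.5, -0.2, 1.0]
opening: 1.001
grasp_force: 0.0
```

Call:
{"method": "move_arm", "body": {"increments": [{"xyz": [0, 0, 20], "roll": 0, "grip": 100}, {"xyz": [0, 0, 20], "roll": 0, "grip": 100}, {"xyz": [0, 0, 20], "roll": 0, "grip": 100}, {"xyz": [0, 0, 3], "roll": 0, "grip": 100}, {"xyz": [0, 0, 0], "roll": 0, "grip": 100}]}}

```text
time_s: 15.13
position: [0.5546, 0.1989, 0.0786]
tcp_rot: [[0.996, 0.092, -0.001], [0.092, -0.996, -0.0], [-0.001, 0.0, -1.0]]
force: [0.1, 0.4, -0.4]
opening: 0.999
grasp_force: 0.0
```

Call:
{"method": "move_arm", "body": {"increments": [{"xyz": [0, 0, 0], "roll": 0, "grip": 100}, {"xyz": [0, 0, 0], "roll": 0, "grip": 100}, {"xyz": [0, 0, 0], "roll": 0, "grip": 100}, {"xyz": [0, 0, 0], "roll": 0, "grip": 100}]}}

```text
time_s: 15.47
position: [0.5555, 0.1989, 0.0795]
tcp_rot: [[0.996, 0.092, 0.002], [0.092, -0.996, 0.0], [0.002, -0.0, -1.0]]
force: [-0.1, -0.0, -0.5]
opening: 0.997
grasp_force: 0.0
```

Call:
{"method": "move_arm", "body": {"increments": [{"xyz": [0.8, 0, 0], "roll": 0, "grip": 0}, {"xyz": [0, 0, 0], "roll": 0, "grip": 0}, {"xyz": [0, 0, 0], "roll": 0, "grip": 0}, {"xyz": [0, 0, 0], "roll": 0, "grip": 0}, {"xyz": [0, 0, 0], "roll": 0, "grip": 0}]}}

```text
time_s: 15.88
position: [0.5554, 0.1988, 0.0782]
tcp_rot: [[0.996, 0.092, -0.0], [0.092, -0.996, -0.0], [-0.0, 0.0, -1.0]]
force: [-0.6, -0.1, 0.4]
opening: 0.708
grasp_force: 0.0
```

Call:
{"method": "move_arm", "body": {"increments": [{"xyz": [0, 0, 0], "roll": 0, "grip": 0}, {"xyz": [0, 0, 0], "roll": 0, "grip": 0}, {"xyz": [0, 0, 0], "roll": 0, "grip": 0}, {"xyz": [0, 0, 0], "roll": 0, "grip": 0}]}}

```text
time_s: 16.22
position: [0.5554, 0.1989, 0.0782]
tcp_rot: [[0.996, 0.092, -0.0], [0.092, -0.996, 0.0], [-0.0, -0.0, -1.0]]
force: [-0.2, 0.9, 0.0]
opening: 0.643
grasp_force: 30.0
```

Call:
{"method": "move_arm", "body": {"increments": [{"xyz": [0, 0, -6], "roll": 0, "grip": 0}, {"xyz": [0, 0, -12], "roll": 0, "grip": 0}, {"xyz": [0, 0, -18], "roll": 0, "grip": 0}, {"xyz": [0, 0, -24], "roll": 0, "grip": 0}, {"xyz": [0, 0, -24], "roll": 0, "grip": 0}]}}

```text
time_s: 16.63
position: [0.5549, 0.1986, 0.1634]
tcp_rot: [[0.996, 0.092, -0.001], [0.092, -0.996, -0.0], [-0.001, 0.0, -1.0]]
force: [0.3, 0.1, -2.1]
opening: 0.637
grasp_force: 30.0
```

Call:
{"method": "move_arm", "body": {"increments": [{"xyz": [0, 0, -24], "roll": 0, "grip": 0}, {"xyz": [0, 0, -24], "roll": 0, "grip": 0}, {"xyz": [0, 0, -24], "roll": 0, "grip": 0}, {"xyz": [0, 0, -24], "roll": 0, "grip": 0}, {"xyz": [0, 0, -24], "roll": 0, "grip": 0}]}}

```text
time_s: 17.05
position: [0.5549, 0.1986, 0.2843]
tcp_rot: [[0.996, 0.092, 0.0], [0.092, -0.996, -0.0], [0.0, 0.0, -1.0]]
force: [0.8, -0.7, -2.9]
opening: 0.642
grasp_force: 30.0
```

Call:
{"method": "move_arm", "body": {"increments": [{"xyz": [-4, 0, -12], "roll": 0, "grip": 0}, {"xyz": [-10, 0, -4], "roll": 0, "grip": 0}, {"xyz": [-14, 0, 0], "roll": 0, "grip": 0}, {"xyz": [-8, 8, 0], "roll": 0, "grip": 0}, {"xyz": [-3, 14, 0], "roll": 0, "grip": 0}]}}

```text
time_s: 17.47
position: [0.515, 0.1736, 0.297]
tcp_rot: [[0.996, 0.094, -0.005], [0.094, -0.996, -0.0], [-0.005, -0.0, -1.0]]
force: [-0.9, -0.2, -1.5]
opening: 0.641
grasp_force: 30.0
```

```bash
python3 - <<'E'
from h import *
np.set_printoptions(precision=4,suppress=True)
s=bot.read_state(); print(s['position'],s['opening'],s['force'],s['time_s'])
d=np.load('top.npy'); P=cloud('top',d,d>0)
m=(P[:,0]>.44)&(P[:,0]<.70)&(abs(P[:,1]+.205)<.1)
b=P[m&(P[:,2]<.02)&(P[:,2]>.006)]
h=P[m&(P[:,2]>.1)]
print(len(b),len(h))
i=np.argsort(h[:,0]); 
for k in range(0,len(h),max(1,len(h)//25)): print(h[i[k]])
im,d=bot.capture('top')
for r in bot.trace('stand','top'):
    P=cloud('top',d,r['mask']); c=np.median(P,0); print(r['conf'],c)
    if abs(c[0]-.57)<.06 and abs(c[1]+.21)<.05:
        for a,bb in((.006,.02),(.17,.24)):
            Q=P[(P[:,2]>a)&(P[:,2]<bb)]; 
            if len(Q)>5: q=cv2.minAreaRect((Q[:,:2]*1000).astype(np.float32)); print(len(Q),np.round(q[0],1),np.round(q[1],1),round(q[2],1),Q.min(0),Q.max(0))
E
```

```text
[0.515  0.1736 0.297 ] 0.6405885047596026 [-0.8858 -0.1971 -1.4823] 17.4667
2477 269
[ 0.4946 -0.2093  0.227 ]
[ 0.5027 -0.213   0.2206]
[ 0.5112 -0.2071  0.2029]
[ 0.5172 -0.2136  0.2074]
[ 0.5226 -0.212   0.2043]
[ 0.5297 -0.21    0.2048]
[ 0.5349 -0.2082  0.2027]
[ 0.5412 -0.2102  0.2063]
[ 0.5464 -0.2084  0.2048]
[ 0.5524 -0.2102  0.2094]
[ 0.5579 -0.2086  0.2066]
[ 0.5659 -0.215   0.2123]
[ 0.5732 -0.2131  0.212 ]
[ 0.5805 -0.2158  0.2116]
[ 0.5884 -0.2128  0.2178]
[ 0.5965 -0.216   0.2145]
[ 0.6035 -0.2116  0.2154]
[ 0.6062 -0.2119  0.137 ]
[ 0.6071 -0.216   0.1427]
[ 0.6075 -0.2115  0.1231]
[ 0.6078 -0.2091  0.2173]
[ 0.6085 -0.2106  0.223 ]
[ 0.6091 -0.2088  0.1078]
[ 0.6109 -0.2083  0.2231]
[ 0.6123 -0.2082  0.1944]
[ 0.6137 -0.211   0.2217]
[ 0.6163 -0.2182  0.221 ]
0.97 [ 0.806  -0.21    0.0131]
0.83 [ 0.297  -0.3743  0.0129]
0.77 [ 0.5659 -0.2104  0.013 ]
2368 [ 568.3 -214.2] [143.  141.4] 88.0 [ 0.4959 -0.2844  0.006 ] [ 0.6395 -0.1407  0.0199]
218 [ 557.6 -213.7] [ 13.  125.2] 89.5 [ 0.495  -0.2206  0.1719] [ 0.6202 -0.2067  0.23  ]
0.75 [ 0.6776 -0.4635  0.0129]
```

Call:
{"method": "move_arm", "body": {"increments": [{"xyz": [-2, 16, 0], "roll": 0.06, "grip": 0}, {"xyz": [-4, 20, 0], "roll": 0.06, "grip": 0}, {"xyz": [-7, 24, 0], "roll": 0, "grip": 0}, {"xyz": [-7, 24, 0], "roll": 0, "grip": 0}, {"xyz": [-7, 24, 0], "roll": 0, "grip": 0}]}}

```text
time_s: 17.98
position: [0.4907, 0.0649, 0.2972]
tcp_rot: [[1.0, -0.028, -0.002], [-0.028, -1.0, 0.0], [-0.002, -0.0, -1.0]]
force: [1.3, 0.3, -2.8]
opening: 0.64
grasp_force: 30.0
```

Call:
{"method": "move_arm", "body": {"increments": [{"xyz": [-7, 24, 0], "roll": 0, "grip": 0}, {"xyz": [-7, 24, 0], "roll": 0, "grip": 0}, {"xyz": [-7, 24, 0], "roll": 0, "grip": 0}, {"xyz": [-7, 24, 0], "roll": 0, "grip": 0}, {"xyz": [-7, 24, 0], "roll": 0, "grip": 0}]}}

```text
time_s: 18.4
position: [0.4523, -0.054, 0.2975]
tcp_rot: [[1.0, -0.028, -0.002], [-0.028, -1.0, 0.001], [-0.002, -0.001, -1.0]]
force: [0.9, -0.2, -2.5]
opening: 0.64
grasp_force: 30.0
```

Call:
{"method": "move_arm", "body": {"increments": [{"xyz": [-7, 24, 0], "roll": 0, "grip": 0}, {"xyz": [-7, 24, 0], "roll": 0, "grip": 0}, {"xyz": [-7, 24, 0], "roll": 0, "grip": 0}, {"xyz": [-7, 24, 0], "roll": 0, "grip": 0}, {"xyz": [-7, 24, 0], "roll": 0, "grip": 0}]}}

```text
time_s: 18.82
position: [0.414, -0.1729, 0.2975]
tcp_rot: [[1.0, -0.029, -0.001], [-0.029, -1.0, 0.001], [-0.001, -0.001, -1.0]]
force: [-0.6, 0.3, -2.0]
opening: 0.64
grasp_force: 30.0
```

Call:
{"method": "move_arm", "body": {"increments": [{"xyz": [-4, 20, 0], "roll": 0, "grip": 0}, {"xyz": [0, 12, 0], "roll": 0, "grip": 0}, {"xyz": [0, 4, 0], "roll": 0, "grip": 0}, {"xyz": [0, 0, 0], "roll": 0, "grip": 0}, {"xyz": [0, 0, 0], "roll": 0, "grip": 0}]}}

```text
time_s: 19.23
position: [0.41, -0.2071, 0.2979]
tcp_rot: [[1.0, -0.028, -0.001], [-0.028, -1.0, 0.002], [-0.001, -0.002, -1.0]]
force: [0.0, 0.4, -1.6]
opening: 0.636
grasp_force: 30.0
```

Call:
{"method": "move_arm", "body": {"increments": [{"xyz": [0, 0, 0], "roll": 0, "grip": 0}, {"xyz": [0, 0, 0], "roll": 0, "grip": 0}, {"xyz": [0, 0, 0], "roll": 0, "grip": 0}, {"xyz": [0, 0, 0], "roll": 0, "grip": 0}]}}

```text
time_s: 19.57
position: [0.4102, -0.2074, 0.2983]
tcp_rot: [[1.0, -0.027, 0.0], [-0.027, -1.0, 0.0], [0.0, -0.0, -1.0]]
force: [-0.3, -0.0, -2.3]
opening: 0.641
grasp_force: 30.0
```

```bash
cat > look.py <<'E'
from h import *
import sys
np.set_printoptions(precision=4,suppress=True)
s=bot.read_state(); print(s['position'],s['tcp_rot'],s['opening'],s['force'],s['time_s'])
im,d=bot.capture('wrist'); save(sys.argv[1],im)
P=cloud('wrist',d,d>0,s)
print('bar z?',)
m=(P[:,0]>.48)&(P[:,0]<.64)&(abs(P[:,1]+.21)<.05)&(P[:,2]>.17)&(P[:,2]<.24)
h=P[m]; print(len(h))
for a in np.arange(.485,.63,.01):
    q=h[(h[:,0]>=a)&(h[:,0]<a+.01)]
    if len(q)>3: print(round(a+.005,3),len(q),(np.percentile(q[:,1],5)+np.percentile(q[:,1],95))/2,np.percentile(q[:,2],[50,95]))
b=P[(P[:,0]>.44)&(P[:,0]<.70)&(abs(P[:,1]+.205)<.1)&(P[:,2]<.02)&(P[:,2]>.006)]
q=cv2.minAreaRect((b[:,:2]*1000).astype(np.float32)); print(len(b),q,b.min(0),b.max(0))
E
python3 look.py w3
```

```text
[ 0.4102 -0.2074  0.2983] [[ 0.9996 -0.0271  0.    ]
 [-0.0271 -0.9996  0.0001]
 [ 0.     -0.0001 -1.    ]] 0.641361605726535 [-0.2983 -0.0435 -2.34  ] 19.5667
bar z?
1559
0.49 52 -0.2120781065577951 [0.2256 0.2276]
0.5 169 -0.21236722508252903 [0.2231 0.2272]
0.51 175 -0.21277994727908317 [0.2069 0.2119]
0.52 187 -0.21303283813739798 [0.2054 0.2071]
0.53 199 -0.2132928584034796 [0.2055 0.207 ]
0.54 213 -0.21352634125837455 [0.2074 0.2093]
0.55 239 -0.2141097101601343 [0.2093 0.2112]
0.56 227 -0.21464411171745268 [0.2113 0.2131]
0.57 98 -0.21480792091483147 [0.2125 0.2139]
13745 ((565.5880737304688, -214.77664184570312), (140.19395446777344, 139.88931274414062), 87.9393539428711) [ 0.4939 -0.287   0.0062] [ 0.6372 -0.143   0.017 ]
```

View pics/w3.png

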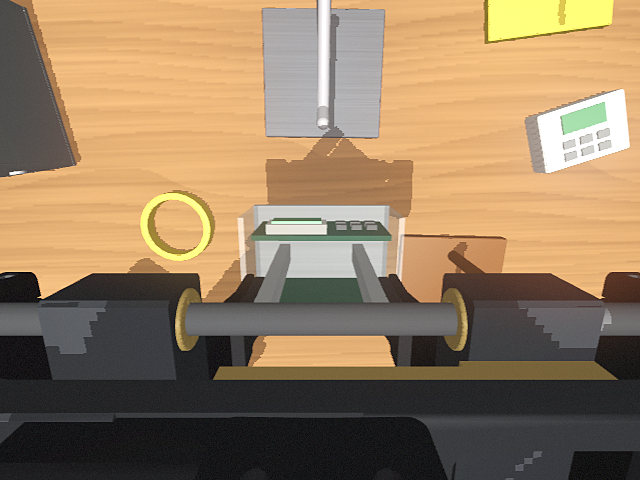

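The hook ahead shows with its tip at (323,120), pointing at the robot. The carrier hangs upright in the gripper, and the hook line is yawed −2°.

Call:
{"method": "move_arm", "body": {"increments": [{"xyz": [0, 1.7, 10], "roll": 0.008, "grip": 0}, {"xyz": [0, 0, 20], "roll": 0, "grip": 0}, {"xyz": [0, 0, 25], "roll": 0, "grip": 0}, {"xyz": [0, 0, 20], "roll": 0, "grip": 0}, {"xyz": [0, 0, 11], "roll": 0, "grip": 0}]}}

```text
time_s: 20.03
position: [0.409, -0.2087, 0.2103]
tcp_rot: [[0.999, -0.036, -0.003], [-0.036, -0.999, 0.002], [-0.003, -0.002, -1.0]]
force: [0.4, 1.1, -2.3]
opening: 0.641
grasp_force: 30.0
```

Call:
{"method": "move_arm", "body": {"increments": [{"xyz": [0, 0, 4], "roll": 0, "grip": 0}, {"xyz": [0, 0, 0], "roll": 0, "grip": 0}, {"xyz": [0, 0, 0], "roll": 0, "grip": 0}, {"xyz": [0, 0, 0], "roll": 0, "grip": 0}, {"xyz": [0, 0, 0], "roll": 0, "grip": 0}]}}

```text
time_s: 20.45
position: [0.4107, -0.2103, 0.2092]
tcp_rot: [[0.999, -0.036, 0.002], [-0.036, -0.999, -0.002], [0.002, 0.002, -1.0]]
force: [0.1, -0.5, -1.6]
opening: 0.642
grasp_force: 30.0
```

```bash
python3 look.py w4
```

```text
[ 0.4107 -0.2103  0.2092] [[ 0.9993 -0.0361  0.0019]
 [-0.0361 -0.9993 -0.0016]
 [ 0.0019  0.0016 -1.    ]] 0.6417561528995134 [ 0.0843 -0.4713 -1.6037] 20.45
bar z?
2093
0.49 159 -0.21204311346574253 [0.2259 0.2277]
0.5 385 -0.21221102867946365 [0.2233 0.2273]
0.51 396 -0.212471873383994 [0.2069 0.2112]
0.52 446 -0.212859977762274 [0.2054 0.2071]
0.53 503 -0.21329555096691064 [0.2055 0.2076]
0.54 204 -0.21360083825218823 [0.2069 0.2081]
17826 ((553.5927734375, -214.22201538085938), (140.37184143066406, 115.98942565917969), 87.88209533691406) [ 0.4934 -0.286   0.0091] [ 0.6138 -0.143   0.0183]
```

View pics/w4.png

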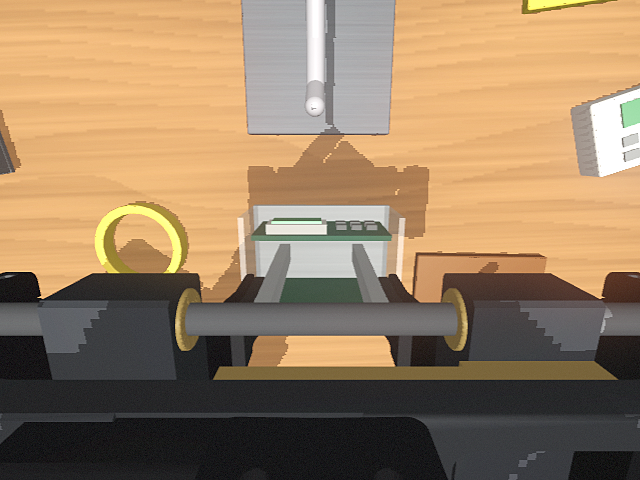

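The hook tip shows at (315,105), nearly in line with the loop's middle. I'm advancing.

Call:
{"method": "move_arm", "body": {"increments": [{"xyz": [8, 0, 0], "roll": 0, "grip": 0}, {"xyz": [12, 0, 0], "roll": 0, "grip": 0}, {"xyz": [15, 0, 0], "roll": 0, "grip": 0}, {"xyz": [12, 0, 0], "roll": 0, "grip": 0}, {"xyz": [10, 0, 0], "roll": 0, "grip": 0}]}}

```text
time_s: 20.92
position: [0.4688, -0.2122, 0.2087]
tcp_rot: [[0.999, -0.036, 0.002], [-0.036, -0.999, -0.001], [0.002, 0.001, -1.0]]
force: [0.0, 0.1, -1.8]
opening: 0.643
grasp_force: 30.0
```

Call:
{"method": "move_arm", "body": {"increments": [{"xyz": [10, 0, 0], "roll": 0, "grip": 0}, {"xyz": [10, 0, 0], "roll": 0, "grip": 0}, {"xyz": [10, 0, 0], "roll": 0, "grip": 0}]}}

```text
time_s: 21.17
position: [0.4978, -0.2129, 0.2082]
tcp_rot: [[0.999, -0.036, -0.0], [-0.036, -0.999, 0.0], [-0.0, -0.0, -1.0]]
force: [0.3, 0.1, -2.5]
opening: 0.639
grasp_force: 30.0
```

Call:
{"method": "move_arm", "body": {"increments": [{"xyz": [10, 0, 0], "roll": 0, "grip": 0}, {"xyz": [10, 0, 0], "roll": 0, "grip": 0}, {"xyz": [6, 0, 0], "roll": 0, "grip": 0}, {"xyz": [3, 0, 0], "roll": 0, "grip": 0}, {"xyz": [0, 0, 0], "roll": 0, "grip": 0}]}}

```text
time_s: 21.58
position: [0.5265, -0.214, 0.2081]
tcp_rot: [[0.999, -0.036, 0.0], [-0.036, -0.999, -0.0], [0.0, 0.0, -1.0]]
force: [0.2, 0.0, -1.9]
opening: 0.637
grasp_force: 30.0
```

Call:
{"method": "move_arm", "body": {"increments": [{"xyz": [0, 0, 0], "roll": 0, "grip": 0}, {"xyz": [0, 0, 0], "roll": 0, "grip": 0}, {"xyz": [0, 0, 0], "roll": 0, "grip": 0}, {"xyz": [0, 0, 0], "roll": 0, "grip": 0}, {"xyz": [0, 0, 0], "roll": 0, "grip": 0}]}}

```text
time_s: 22.0
position: [0.5257, -0.214, 0.2083]
tcp_rot: [[0.999, -0.037, -0.0], [-0.037, -0.999, 0.0], [-0.0, -0.0, -1.0]]
force: [0.9, 0.5, -2.2]
opening: 0.641
grasp_force: 30.0
```

Now lower to just above contact, then in 1 mm steps.

Call:
{"method": "move_arm", "body": {"increments": [{"xyz": [0.5, 0, 6], "roll": 0, "grip": 0}, {"xyz": [0, 0, 8], "roll": 0, "grip": 0}, {"xyz": [0, 0, 8], "roll": 0, "grip": 0}, {"xyz": [0, 0, 5], "roll": 0, "grip": 0}, {"xyz": [0, 0, 2], "roll": 0, "grip": 0}]}}

```text
time_s: 22.42
position: [0.5255, -0.2134, 0.1775]
tcp_rot: [[0.999, -0.036, -0.003], [-0.036, -0.999, 0.002], [-0.003, -0.002, -1.0]]
force: [0.4, 0.7, -1.6]
opening: 0.641
grasp_force: 30.0
```

Call:
{"method": "move_arm", "body": {"increments": [{"xyz": [0, 0, 1], "roll": 0, "grip": 0}, {"xyz": [0, 0, 1], "roll": 0, "grip": 0}, {"xyz": [0, 0, 0], "roll": 0, "grip": 0}, {"xyz": [0, 0, 0], "roll": 0, "grip": 0}]}}

```text
time_s: 22.75
position: [0.5266, -0.2141, 0.1775]
tcp_rot: [[0.999, -0.036, 0.001], [-0.036, -0.999, -0.0], [0.001, 0.0, -1.0]]
force: [0.8, -1.2, -2.6]
opening: 0.643
grasp_force: 30.0
```

Call:
{"method": "move_arm", "body": {"increments": [{"xyz": [0, 0, 1], "roll": 0, "grip": 0}, {"xyz": [0, 0, 0], "roll": 0, "grip": 0}, {"xyz": [0, 0, 0], "roll": 0, "grip": 0}]}}

```text
time_s: 23.0
position: [0.5265, -0.214, 0.1764]
tcp_rot: [[0.999, -0.036, 0.0], [-0.036, -0.999, -0.0], [0.0, 0.0, -1.0]]
force: [0.6, 1.4, -2.7]
opening: 0.639
grasp_force: 30.0
```

Call:
{"method": "move_arm", "body": {"increments": [{"xyz": [0, 0, 1], "roll": 0, "grip": 0}, {"xyz": [0, 0, 0], "roll": 0, "grip": 0}, {"xyz": [0, 0, 0], "roll": 0, "grip": 0}]}}

```text
time_s: 23.25
position: [0.5266, -0.2141, 0.1754]
tcp_rot: [[0.999, -0.036, 0.0], [-0.036, -0.999, -0.0], [0.0, 0.0, -1.0]]
force: [-0.7, -0.5, -1.0]
opening: 0.642
grasp_force: 30.0
```

Call:
{"method": "move_arm", "body": {"increments": [{"xyz": [0, 0, 0.7], "roll": 0, "grip": 0}, {"xyz": [0, 0, 0], "roll": 0, "grip": 0}, {"xyz": [0, 0, 0], "roll": 0, "grip": 0}]}}

```text
time_s: 23.5
position: [0.5267, -0.2142, 0.1752]
tcp_rot: [[0.999, -0.036, 0.001], [-0.036, -0.999, -0.001], [0.001, 0.001, -1.0]]
force: [-0.5, 0.5, 2.9]
opening: 0.638
grasp_force: 30.0
```

Call:
{"method": "move_arm", "body": {"increments": [{"xyz": [0, 0, 0], "roll": 0, "grip": 65}, {"xyz": [0, 0, 0], "roll": 0, "grip": 67}, {"xyz": [0, 0, 0], "roll": 0, "grip": 70}, {"xyz": [0, 0, 0], "roll": 0, "grip": 80}, {"xyz": [0, 0, 0], "roll": 0, "grip": 95}]}}

```text
time_s: 23.92
position: [0.5264, -0.214, 0.1744]
tcp_rot: [[0.999, -0.036, -0.0], [-0.036, -0.999, 0.0], [-0.0, -0.0, -1.0]]
force: [0.0, 0.4, -0.2]
opening: 0.775
grasp_force: 0.0
```

Call:
{"method": "move_arm", "body": {"increments": [{"xyz": [0, 0, 0], "roll": 0, "grip": 100}, {"xyz": [0, 0, 0], "roll": 0, "grip": 100}, {"xyz": [0, 0, 0], "roll": 0, "grip": 100}, {"xyz": [0, 0, 0], "roll": 0, "grip": 100}, {"xyz": [0, 0, 0], "roll": 0, "grip": 100}]}}

```text
time_s: 24.33
position: [0.5264, -0.214, 0.1746]
tcp_rot: [[0.999, -0.036, 0.0], [-0.036, -0.999, -0.0], [0.0, 0.0, -1.0]]
force: [0.1, 0.1, -0.3]
opening: 0.992
grasp_force: 0.0
```

```bash
python3 - <<'E'
from h import *
s=bot.read_state(); print(s['opening'],s['force'])
im,d=bot.capture('scene'); save('s3',cv2.resize(im[180:360,180:420],(800,600)))
E
```

```text
0.9920579470394139 [ 0.05119815  0.11380646 -0.30178723]
```

View pics/s3.png

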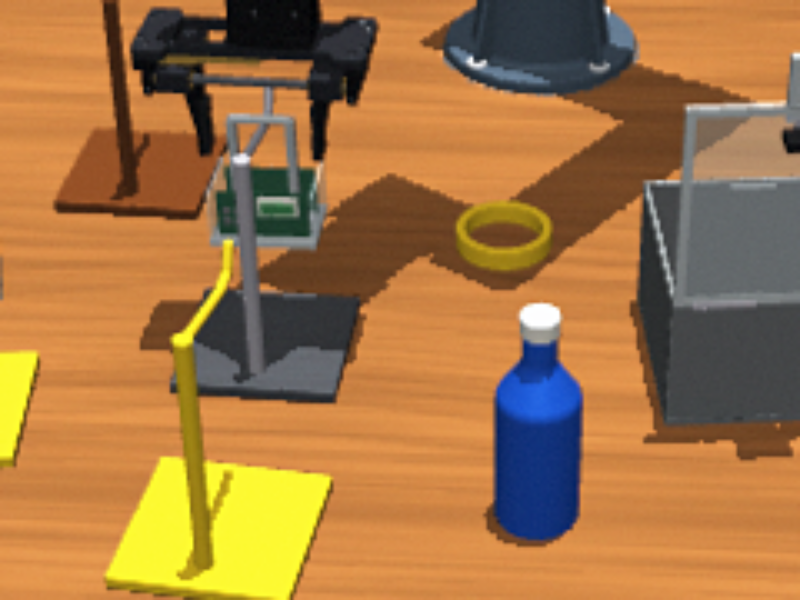

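The carrier hangs on the dark hook with its bar at (262,120), and the fingers are clear on both sides. I'm rising away.

Call:
{"method": "move_arm", "body": {"increments": [{"xyz": [0, 0, -5], "roll": 0, "grip": 100}, {"xyz": [0, 0, -12], "roll": 0, "grip": 100}, {"xyz": [0, 0, -20], "roll": 0, "grip": 100}, {"xyz": [0, 0, -25], "roll": 0, "grip": 100}, {"xyz": [0, 0, -25], "roll": 0, "grip": 100}]}}

```text
time_s: 24.8
position: [0.526, -0.2137, 0.2624]
tcp_rot: [[0.999, -0.036, -0.001], [-0.036, -0.999, 0.001], [-0.001, -0.001, -1.0]]
force: [0.1, -0.8, -0.6]
opening: 1.001
grasp_force: 0.0
```

Call:
{"method": "move_arm", "body": {"increments": [{"xyz": [0, 0, -20], "roll": 0, "grip": 100}, {"xyz": [-15, 0, 0], "roll": 0, "grip": 100}, {"xyz": [-30, 0, 0], "roll": 0, "grip": 100}, {"xyz": [-30, 0, 0], "roll": 0, "grip": 100}, {"xyz": [-15, 0, 0], "roll": 0, "grip": 100}]}}

```text
time_s: 25.22
position: [0.4334, -0.2096, 0.2818]
tcp_rot: [[0.999, -0.036, -0.002], [-0.036, -0.999, 0.001], [-0.002, -0.001, -1.0]]
force: [0.2, 0.1, -0.1]
opening: 1.0
grasp_force: 0.0
```

Call:
{"method": "move_arm", "body": {"increments": [{"xyz": [0, 0, 0], "roll": 0, "grip": 100}, {"xyz": [0, 0, 0], "roll": 0, "grip": 100}, {"xyz": [0, 0, 0], "roll": 0, "grip": 100}, {"xyz": [0, 0, 0], "roll": 0, "grip": 100}, {"xyz": [0, 0, 0], "roll": 0, "grip": 100}]}}

```text
time_s: 25.63
position: [0.4375, -0.211, 0.2816]
tcp_rot: [[0.999, -0.036, 0.001], [-0.036, -0.999, -0.0], [0.001, 0.0, -1.0]]
force: [0.1, 0.5, -0.2]
opening: 1.0
grasp_force: 0.0
```

```bash
python3 - <<'E'
from h import *
im,d=bot.capture('scene'); save('s4',cv2.resize(im[130:370,180:500],(800,600)))
E
```

```text
(no output)
```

View pics/s4.png

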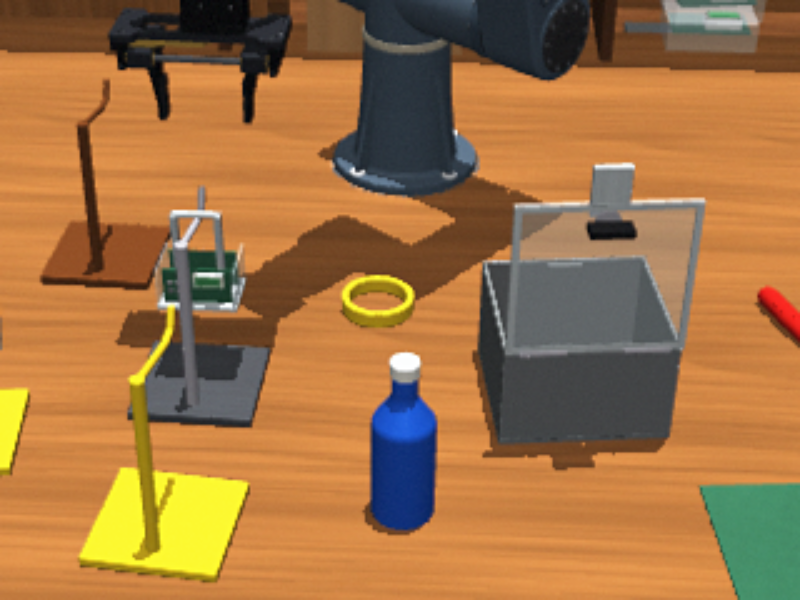

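The carrier hangs level on the dark stand at (200,260), the lid stands upright at (610,270), and nothing else has moved.

```bash
python3 -c "
from rig import bot
print(bot.hand_in())"
```

```text
the job is handed in; nothing more can be done
None
```

The job is handed in: I turned the cam to its stop, stood the lid upright and left it open, and hung the carrier on the dark stand's hook, finishing at about 26 s with nothing else on the bench visibly moved.

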